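# Latch the can in its welding fixture and hold its cover over the bolt holes

## Robot

A 7-joint arm with a two-finger parallel gripper is mounted at the origin on the work surface. World frame = base frame: x ahead of the robot, y to its left, z up, the work surface at z = 0. Lengths are in m, angles in rad, forces in N, time in s.
With the tool pointing down it reaches from about 0.35 to 0.9 m from the base axis. Payload 8.1 kg.
Tool frame: the origin (TCP) lies midway between the tips of the shut fingers; the grasp point (between the pads) lies behind it (arm.tcp_to_grasp is the z of the grasp point in the tool frame, in m); z points along the fingers, y is the line along which they close (so a half turn about z gives the same grasp; the last joint's range is limited). The gripper opens to 92 mm and grips with 3 to 60 N. Pads are 19 mm wide; open, the fingers measure 130 mm over their backs; the gripper's body (75 mm by 190 mm) begins 47 mm behind the grasp point.
Start: joints at [-1.35, 0.434, 0.025, 1.573, -0.012, 1.134, -0.075], TCP at [0.199, 0.593, 0.227] pointing down, gripper open.
Joint ranges: [-2.62, 2.62], [-0.44, 2.09], [-1.27, 1.32], [0.08, 2.57], [-1.32, 4.46], [0.12, 2], [-2.74, 2.74]. Speed limits (rad/s): [2.22, 2.22, 3.01, 3.01, 3.14, 3.14, 3.14].

## Interface

Orientations are given as a rotation vector (axis times angle).
In Python, from cell import readout, vision, arm gives the robot as it stands.
- The arm moves only by the tool carry_out, never from a script. Its argument "increments" is one flat list of numbers, 6 for each row, row after row: the shift along the world's x, y, z in mm, then the turn, a rotation vector about the world's x, y, z in rad. In form: [tx, ty, tz, wx, wy, wz, tx, ty, tz, wx, wy, wz, ...]. A call has 1 to 20 rows; each row shifts and turns the commanded pose from where the row before left it; what a row does not reach is not made up. A row lasts 1/8 s, in which the tool goes at most 62.5 mm and 10.7 degrees, less where a joint would pass 70% of its speed; a pose out of reach is approached as far as the arm can. A call with a gripper value outside its range is refused whole. "grip" is the closure, from 0 (fully open) to 1 (shut), set as the call begins (left out, the last holds). The fingers move at their own pace and stop on an object; "newtons" is the grip in N (left out, the last holds). Time passes only in rows, so rows that do not move let the fingers close. It gives the time, the measured TCP pose, the force, the opening and the grip force at its end, in the units of the state.
- readout.observe(): the state, without advancing time (a new reading comes with each control period).
- vision.get_image(name): name is "side" or "top" or "wrist"; returns the picture (400x640x3 uint8, red, green, blue); there is no depth.
- vision.calibration(name): a dict with "fov_y" (degrees; the focal length in pixels is half the picture's height over the tangent of half this angle, whatever the lens; pixels are square), "cx", "cy" (the principal point, pixels), "k1" (the pictures are not rectified: a ray, as slopes to the right and down, at radius r is drawn at 1 + k1 r^2 times it, then the intrinsics apply), "pose" (4x4, takes a point from camera to world coordinates). Camera axes: x right, y up, looking along -z (the intrinsics and any distortion apply to the point x, -y, -z); pixel columns grow to the right and rows downward; lengths in m; the calibration is good to about 2 mm. A picture is of the moment at which its call begins: read the wrist's pose just before it. calibration takes no time and is no camera call; for the wrist camera it gives the pose at the moment of the call.
- arm.sign_off(): hands the job in; it is judged then, once.
The state is a dict: "clock": time; "joints": joint angles; "dq": joint speeds; "joint_efforts": joint torques, N m; "position": TCP position; "ee_rot": TCP orientation; "force": force on the tool from outside, world axes, zero at the start; "ft_torque": the same for the moment, N m; "width": opening from 0.0 (shut) to 1.0 (fully open); "gripper_force": force on a finger pad.
Only numpy, scipy, OpenCV 4.12 (cv2) and the standard library are available. Lean on these libraries where they do the work, as an engineer would, in place of code of your own. Each camera call takes 0.05 s, during which the arm holds its last target. There are 200 camera calls.

## Task

First swing the fixture's latch bar fully shut until it rests in its catch, so the can is locked in the fixture. Then pick up the three-eared cover plate by its lug and finish while still holding it, level and still, hovering about 20 mm above the can's three-eared flange without touching it, turned so that each threaded hole shows whole through a cover hole from straight above (any of the three ways round will do). Leave the hammer, the brush and the spare can where they are.

Things in the scene. Friction and masses are not known exactly. Their poses are not given: they have to be found in the camera images.
- fixture: Fixed welding fixture, yaw up to 20 degrees: steel base plate 230 (x) x 235 (y) x 12 mm; on it a brown tapered can (96 mm across its top) with a three-eared flange on its rim, two grey rests at its +y side, and on its -y side the latch bar with hinge pin and grey forked catch. Origin: on the table under the can's axis; z up. Tallest: latch knob 127 mm, flange 112 mm above the table.
- flange (a point): Centre of the flange's top face, on the can's axis, 112 mm above the table; axes as fixture. Flange on the open can: three square ears, 30 x 30 mm, centres 58 mm from the axis, each with a threaded hole 9 mm across, ears pointing at +90, +210 and +330 degrees from the fixture's x axis.
- thread0 (a point): Mouth of the 9 mm threaded hole in the flange ear at 90 degrees, on the flange's top face.
- thread1 (a point): Mouth of the 9 mm threaded hole in the flange ear at 210 degrees, on the flange's top face.
- thread2 (a point): Mouth of the 9 mm threaded hole in the flange ear at 330 degrees, on the flange's top face.
- latch (a joint): Latch bar's angle about its upright hinge, rad: 0 = shut, resting in the catch (end stop); larger = swung open, away from the can, clockwise seen from above, at most 1.5. Starts 0.8 to 1.3. The hinge is stiff (0.12 N m friction, about 1.2 N at the knob), stays where left and has no spring.
- latch_hinge (a point): On the latch's upright hinge axis, on the bar's top, 67 mm above the table; 70 mm to -x and 115 mm to -y of the fixture's origin (fixture frame).
- latch_knob (a point): Top centre of the latch's knob: an upright steel pin 16 mm across, from the bar's top (67 mm above the table) up to 127 mm, 105 mm from the hinge axis. Shut, it stands at x = +35, y = -115 mm in the fixture frame and the bar (14 mm wide, 20 mm high) points along the fixture's +x, its tip in a fork 81 mm high. The flange ears stay 60 mm from it.
- cover: Loose steel cover plate, 0.36 to 0.56 kg, flat on the table: disc 92 mm across, 6 mm thick, with three 30 x 30 mm ears, centres 58 mm from the axis, at +90, +210, +330 degrees from its x axis, each with an 18 mm through hole. On its centre an upright lug: flat bar 10 mm thick (along y), 50 mm long (along x), up to 55 mm above the underside. Origin: centre of the underside, z up.
- lug_top (a point): Centre of the top edge of the cover's lug, 55 mm above the underside, on the cover's axis.
- hole0 (a point): Centre of the 18 mm hole in the cover ear at 90 degrees, at the underside.
- hole1 (a point): Centre of the 18 mm hole in the cover ear at 210 degrees, at the underside.
- hole2 (a point): Centre of the 18 mm hole in the cover ear at 330 degrees, at the underside.
- hammer: Bystander: hammer with a wooden handle, 280 mm long, lying on the table beyond the work. Leave alone.
- brush: Bystander: hand brush, 200 mm long, lying between the robot and the work. Leave alone.
- spare_can: Bystander: loose brown can without ears, 96 mm across, 100 mm high, beyond the cover. Origin: centre of its underside. Leave alone.
There are look-alikes about, which are no part of the job. What is shaped like the cover but brown or green is not meant.

How it is judged:
By the outcome, as a careful person would: the job done as asked, in the order asked, and still so for the second after the job is handed in, while the arm keeps its last pose, push and grip.
It also fails if it takes over 51 s, if anything falls off the work surface, if the arm or the gripper's body presses on something with over 40 N, if the wrist force passes 120 N, or if a joint passes its speed limit or range.

## Working session

There is one attempt and no reset: what is moved stays moved. The work goes in short steps, Python scripts to look and compute and a tool call to move; the robot and the scene stay as the last step left them, time stands still between calls to the robot, and variables do not carry over. Pictures are saved under pics/ and viewed, at most 10 in all, crops included, and the job is handed in when it is done.

Besides the shell and the picture viewer there is one more tool, called after ">>>" as name(argument=value, ...) on one line, values as JSON. carry_out: Moves the arm, as the interface text tells. Its arguments: {"type":"object","properties":{"increments":{"type":"array","items":{"type":"number"}},"grip":{"type":"number"},"newtons":{"type":"number"}},"required":["increments"]}

```bash
mkdir -p pics; ls
cat > h.py <<'E'
import numpy as np, cv2
from cell import readout, vision, arm
def snap(n,f):
    c=vision.calibration(n); im=vision.get_image(n); cv2.imwrite(f'pics/{f}.png',im[:,:,::-1]); np.save(f'pics/{f}.npy',c); return im,c
def load(f): return np.load(f'pics/{f}.npy',allow_pickle=True).item()
def K(c):
    f=200/np.tan(np.radians(c['fov_y'])/2); return np.array([[f,0,c['cx']],[0,f,c['cy']],[0,0,1.]])
def ray(c,px):
    p=cv2.undistortPointsIter if 0 else None
    k=K(c); d=(np.array(px,float)-[c['cx'],c['cy']])/k[0,0]; u=d.copy()
    for _ in range(30): u=d/(1+c['k1']*(u@u))
    P=np.array(c['pose']); return P[:3,3],P[:3,:3]@np.array([u[0],-u[1],-1.])
def atz(c,px,z):
    o,d=ray(c,px); return o+d*(z-o[2])/d[2]
def tri(obs):
    A=np.zeros((3,3));b=np.zeros(3);L=[]
    for c,px in obs:
        o,d=ray(c,px); d=d/np.linalg.norm(d); M=np.eye(3)-np.outer(d,d); A+=M;b+=M@o;L.append((o,M))
    x=np.linalg.solve(A,b); return x,[float(np.linalg.norm(M@(x-o))*1e3) for o,M in L]
def proj(c,X):
    P=np.array(c['pose']); q=P[:3,:3].T@(np.array(X)-P[:3,3]); u=np.array([q[0],-q[1]])/-q[2]
    return u*(1+c['k1']*(u@u))*K(c)[0,0]+[c['cx'],c['cy']]
E
python3 - <<'E'
from h import *
for n in('side','top','wrist'):
    im,c=snap(n,n+'0'); print(n,c)
print(arm.tcp_to_grasp, readout.observe())
E
```

```text
pics
side {'fov_y': 51.937500494270154, 'cx': 318.10792835881205, 'cy': 200.11343009382057, 'k1': -0.013486312005517228, 'pose': array([[-0.98963194,  0.09598348, -0.10684477,  0.44778024],
       [-0.14274442, -0.73962173,  0.65771097,  0.8203287 ],
       [-0.01589532,  0.66614328,  0.74565439,  0.82541738],
       [ 0.        ,  0.        ,  0.        ,  1.        ]])}
top {'fov_y': 57.282518411249725, 'cx': 318.52621265356277, 'cy': 200.76137069301714, 'k1': -0.06933311223770149, 'pose': array([[-0.02211473,  0.992363  , -0.12135327,  0.40966226],
       [-0.99917999, -0.01782074,  0.03635622,  0.22051732],
       [ 0.03391596,  0.12205777,  0.99194335,  1.05478246],
       [ 0.        ,  0.        ,  0.        ,  1.        ]])}
wrist {'fov_y': 64.55743380532402, 'cx': 322.24834692353244, 'cy': 203.64140547930373, 'k1': -0.04057503381238566, 'pose': array([[ 0.31766773, -0.90876604, -0.27061317,  0.12615467],
       [ 0.94820036,  0.30390921,  0.09249472,  0.61693446],
       [-0.00181422, -0.28597809,  0.95823444,  0.3845346 ],
       [ 0.        ,  0.        ,  0.        ,  1.        ]])}
-0.0188 {'clock': 0.15, 'joints': array([-1.34959506,  0.43508162,  0.02497908,  1.57390492, -0.01159483,
        1.13400388, -0.07508173]), 'dq': array([ 0.00101681, -0.00353547, -0.00111888, -0.00421518, -0.00086107,
        0.00017013,  0.00088335]), 'joint_efforts': array([ 3.19125225e-03, -6.68252635e+01,  9.86630134e-01, -3.14692032e+01,
       -6.04135450e-02,  3.94157600e-02,  8.03026774e-05]), 'position': array([0.19878007, 0.592122  , 0.22610719]), 'ee_rot': array([-5.06475472e-01, -3.10041478e+00,  1.96378509e-03]), 'force': array([0.32295922, 0.19905775, 0.79095113]), 'ft_torque': array([-0.00537203,  0.03733097,  0.01983515]), 'gripper_force': 0.0, 'width': 1.0024911410243291}
```

View pics/top0.png

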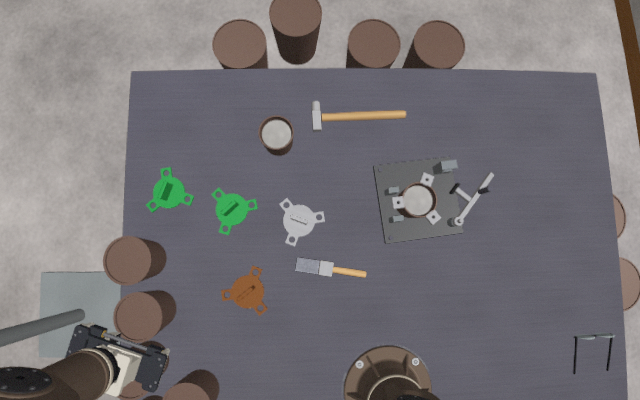

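View pics/side0.png

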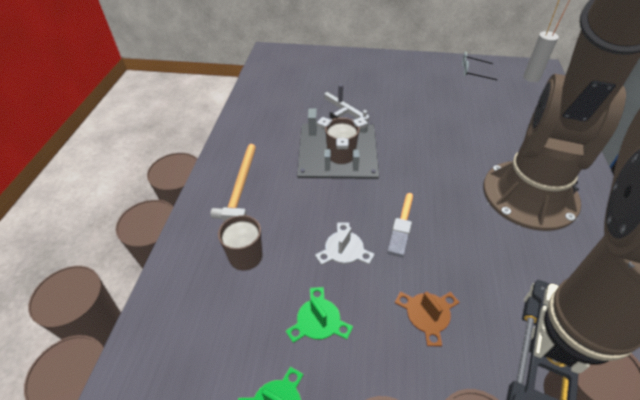

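The top view shows the grey cover at about (298,221), the fixture can at (418,201) and the latch to its right around (475,200). The side view shows the same things, with the cover at (344,245) and the fixture at (341,140). I'll enlarge both next.

Run:
```python
import cv2
a=cv2.imread('pics/top0.png')[145:260,270:510]; b=cv2.imread('pics/side0.png')[80:275,280:400]
cv2.imwrite('pics/topc.png',cv2.resize(a,None,fx=3.333,fy=3.333,interpolation=3))
cv2.imwrite('pics/sidec.png',cv2.resize(b,None,fx=3,fy=3,interpolation=3))
```

```text
(no output)
```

View pics/topc.png

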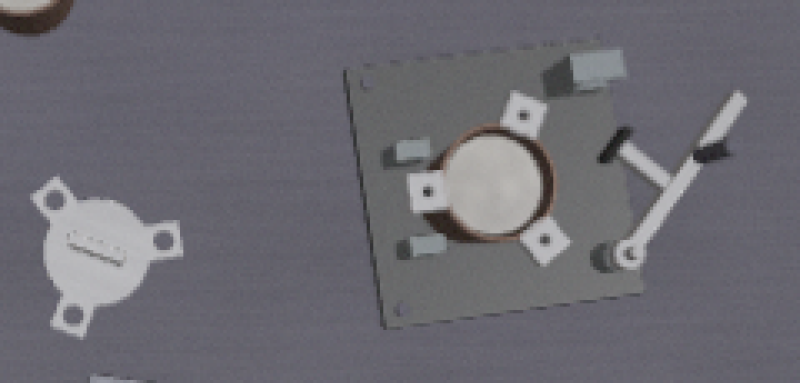

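View pics/sidec.png

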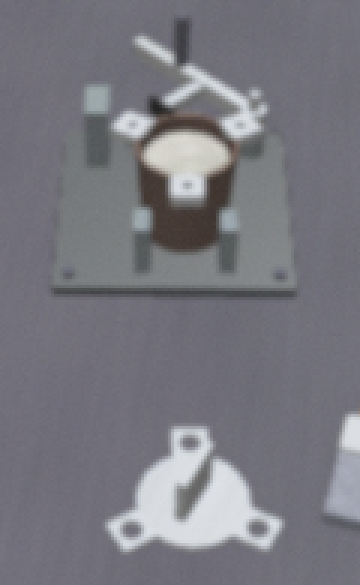

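The top crop shows threads at (427,191), (523,115) and (545,240), the hinge at (628,255), the knob top near (725,152) and cover holes at (55,199), (167,240) and (74,315). The side crop shows threads at (187,186), (133,124) and (239,126), the knob top at (182,20), and cover holes at (190,442), (131,528) and (258,527).

```bash
cat > m.py <<'E'
from h import *
T=load('top0');S=load('side0')
t=lambda x,y:(T,(270+(x+.5)/3.333-.5,145+(y+.5)/3.333-.5))
s=lambda x,y:(S,(280+(x+.5)/3-.5,80+(y+.5)/3-.5))
pts=dict(th0=(t(427,191),s(187,186)),thR=(t(523,115),s(133,124)),thL=(t(545,240),s(239,126)),
 knob=(t(725,152),s(182,20)),tip=(t(740,96),s(138,42)),
 hA=(t(55,199),s(131,528)),hB=(t(167,240),s(190,442)),hC=(t(74,315),s(258,527)),
 lugtop=(t(98,243),s(197,465)))
R={}
for k,o in pts.items():
    x,e=tri(o);R[k]=x;print(k,(x*1e3).round(1),np.round(e,1))
c=(R['th0']+R['thR']+R['thL'])/3;print('flange',c)
for k in('th0','thR','thL'): d=R[k]-c;print(k,np.hypot(*d[:2]),np.degrees(np.arctan2(d[1],d[0])))
c=(R['hA']+R['hB']+R['hC'])/3;print('cover',c)
for k in('hA','hB','hC'): d=R[k]-c;print(k,np.hypot(*d[:2]),np.degrees(np.arctan2(d[1],d[0])))
print('lug ends on top z.055',atz(*t(68,232),.055),atz(*t(124,262),.055))
print('hinge',atz(*t(630,255),.067))
E
python3 m.py
```

```text
th0 [517.1 -21.2 114.5] [0.7 0.7]
thR [ 576.2 -101.1  116.4] [0.7 0.7]
thL [ 477.4 -114.   113.4] [0. 0.]
knob [ 544.9 -260.   128.1] [1.9 1.9]
tip [ 599.1 -309.6   65.8] [0.9 0.9]
hA [527.8 275.2  11. ] [0.9 0.9]
hB [490.9 179.6   6.2] [1. 1.]
hC [428.4 260.4   9.9] [0.8 0.8]
lugtop [483.2 238.3  53.6] [3.6 3.6]
flange [ 0.52355683 -0.07876114  0.11475632]
th0 0.05795585407924285 96.38125359541353
thR 0.057145669420634926 -23.010757793387267
thL 0.05808303803729188 -142.62473487046012
cover [0.48234409 0.23840624 0.00902552]
hA 0.05850156196672547 39.01176755572517
hB 0.059408425922121866 -81.75558443773468
hC 0.05827521962791815 157.8529324719805
lug ends on top z.055 [0.49620594 0.26257995 0.055     ] [0.47069162 0.21711796 0.055     ]
hinge [ 0.46671843 -0.20220484  0.067     ]
```

The measurements fit the text:
- **Flange:** (523.5, -78.8), fixture yaw about 6.9°.
- **Hinge:** (468, -201).
- **Latch:** bar at about -39.5°, roughly 0.8 rad open.
- **Cover:** (482, 238), yaw about 68.4°, lug normal at -21.6°.

Next I'll move above the outer side of the knob.

>>> carry_out(increments=[16,-45,2,0,0,-0.0183,16,-45,2,0,0,-0.0183,16,-45,2,0,0,-0.0183,16,-45,2,0,0,-0.0183,16,-45,2,0,0,-0.0183,16,-45,2,0,0,-0.0183,16,-45,2,0,0,-0.0183,16,-45,2,0,0,-0.0183,16,-45,2,0,0,-0.0183,16,-45,2,0,0,-0.0183,16,-45,2,0,0,-0.0183,16,-45,2,0,0,-0.0183,16,-45,2,0,0,-0.0183,16,-45,2,0,0,-0.0183,16,-45,2,0,0,-0.0183,16,-45,2,0,0,-0.0183,16,-45,2,0,0,-0.0183,16,-45,2,0,0,-0.0183,16,-45,2,0,0,-0.0183,16,-45,2,0,0,-0.0183], grip=1, newtons=20)

```text
clock: 2.65
position: [0.5194, -0.3087, 0.2665]
ee_rot: [-1.062, -2.956, -0.0]
force: [0.4, 0.3, 0.8]
width: 0.003
gripper_force: 0.0
```

Run:
```python
from h import *
im,c=snap('wrist','w1'); s=readout.observe(); print(s['clock'],s['position'],s['ee_rot'],s['force'],s['width'],c['pose'])
for k,X in dict(knob=(.549,-.268,.127),fl=(.5235,-.0788,.112),hinge=(.468,-.201,.067),tip=(.6,-.31,.067)).items(): print(k,proj(c,X))
```

```text
2.7 [ 0.51949067 -0.31494623  0.26672341] [ 1.06927221  2.95206365 -0.00682598] [ 0.77637947 -3.54082316  1.91357095] 0.002677344293169917 [[ 6.35937312e-01 -7.39614932e-01 -2.20348557e-01  4.60361792e-01]
 [ 7.71740716e-01  6.09481961e-01  1.81515859e-01 -2.59539670e-01]
 [ 4.66313514e-05 -2.85484661e-01  9.58383277e-01  4.25021845e-01]
 [ 0.00000000e+00  0.00000000e+00  0.00000000e+00  1.00000000e+00]]
knob [373.62930187 188.82674909]
fl [518.79424149  36.41954149]
hinge [369.29550353  79.2569666 ]
tip [363.40796385 229.92116048]
```

View pics/w1.png

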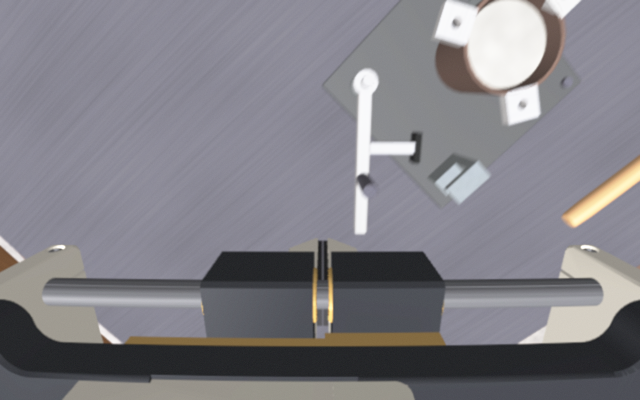

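The wrist view shows the knob top at (372,187), the hinge at (366,80) and the pad arm at (415,148). My model predicts the knob at (374,189), so it holds. Next I'll descend beside the knob.

>>> carry_out(increments=[0,0,-29,0,0,0,0,0,-29,0,0,0,0,0,-29,0,0,0,0,0,-29,0,0,0,0,0,-29,0,0,0,0,0,-29,0,0,0,0,0,0,0,0,0,0,0,0,0,0,0])

```text
clock: 3.7
position: [0.5192, -0.3079, 0.0937]
ee_rot: [1.062, 2.956, -0.0]
force: [0.2, -0.8, 0.2]
width: 0.006
gripper_force: 0.0
```

Run:
```python
import numpy as np
H=np.array([468,-201.]); 
def P(th,d):
    a=np.radians(th); return H+105*np.array([np.cos(a),np.sin(a)])-d*np.array([-np.sin(a),np.cos(a)])
prev=np.array([518.8,-307.9])
for i in range(11):
    th=-39.5+46.4*i/10; p=P(th,27); print(i,p.round(1),(p-prev).round(1)); prev=p
```

```text
0 [ 531.8 -288.6] [13.  19.3]
1 [ 538.7 -283.2] [6.9 5.5]
2 [ 545.1 -277.2] [6.4 6. ]
3 [ 551.1 -270.7] [5.9 6.5]
4 [ 556.4 -263.7] [5.4 6.9]
5 [ 561.2 -256.4] [4.8 7.4]
6 [ 565.4 -248.7] [4.2 7.7]
7 [ 568.9 -240.6] [3.5 8. ]
8 [ 571.8 -232.3] [2.9 8.3]
9 [ 574.  -223.8] [2.2 8.5]
10 [ 575.5 -215.2] [1.5 8.6]
```

>>> carry_out(increments=[7,10,0,0,0,0,6,9,0,0,0,0,7,5.5,0,0,0,0.081,6.5,6,0,0,0,0.081,6,6.5,0,0,0,0.081,5.5,7,0,0,0,0.081,5,7.5,0,0,0,0.081,4,7.5,0,0,0,0.081,3.5,8,0,0,0,0.081,3,8.5,0,0,0,0.081,2,8.5,0,0,0,0.081,1.5,8.5,0,0,0,0.081,0,0,0,0,0,0])

```text
clock: 5.32
position: [0.5762, -0.2172, 0.0934]
ee_rot: [-0.189, 3.135, -0.006]
force: [-0.1, -8.1, -3.0]
width: 0.005
gripper_force: 4.3
```

Run:
```python
from h import *
im,c=snap('top','t2'); s=readout.observe(); print(s['clock'],s['position'],s['ee_rot'],s['force'])
cv2.imwrite('pics/t2c.png',cv2.resize(im[130:280,370:530,::-1],None,fx=4,fy=4,interpolation=3))
```

```text
5.375 [ 0.57620586 -0.21721751  0.09334875] [-0.18716589  3.13498668 -0.0060996 ] [-0.31869278 -7.89290724 -3.94330655]
```

View pics/t2c.png

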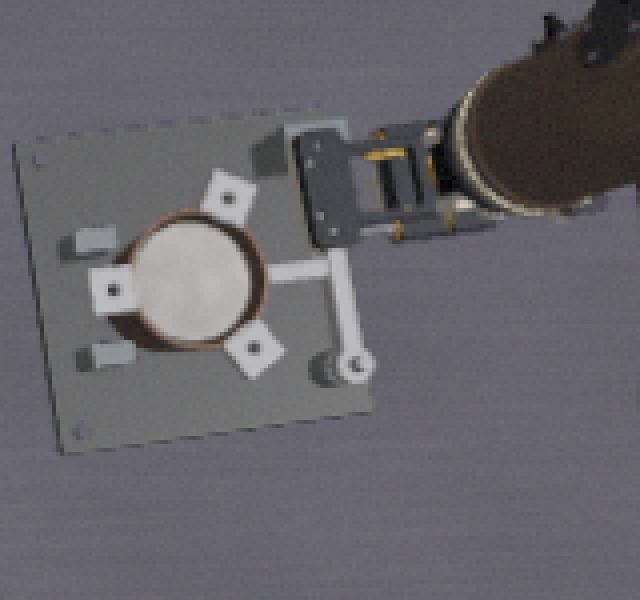

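The top crop shows the bar along the fixture's +x, with its pad arm at the can and the gripper over the fork. The push reads 8 N against a hinge friction of about 1.2 N, so it is at or near the stop. I'll push a little further to seat it.

>>> carry_out(increments=[0,2,0,0,0,0,0,2,0,0,0,0,0,2,0,0,0,0,0,0,0,0,0,0])

```text
clock: 5.88
position: [0.5761, -0.2169, 0.0936]
ee_rot: [-0.18, 3.134, -0.017]
force: [2.5, -23.3, -9.9]
width: 0.005
gripper_force: 11.7
```

The force rose to 23 N with no motion, so the bar is on its end stop. I'll back off and rise, then go to the cover at z of about 0.24, turning from 97° to -21.6° and opening the gripper.

>>> carry_out(increments=[0,-15,0,0,0,0,2,-25,0,0,0,0,0,0,40,0,0,0,0,0,55,0,0,0,0,0,55,0,0,0,0,0,30,0,0,0,0,0,0,0,0,0])

```text
clock: 6.75
position: [0.5795, -0.2487, 0.2759]
ee_rot: [-0.19, 3.131, -0.002]
force: [-1.0, -0.2, -0.8]
width: 0.005
gripper_force: 0.0
```

Run:
```python
from h import *
im,c=snap('wrist','w3'); s=readout.observe(); print(s['clock'],s['position'],s['ee_rot'],s['force'],s['joints'])
for k,X in dict(knob=(.572,-.1888,.127),fl=(.5235,-.0788,.112),hinge=(.468,-.201,.067)).items(): print(k,proj(c,X))
```

```text
6.8 [ 0.57866028 -0.2482321   0.27383142] [-1.90410605e-01  3.13353344e+00  1.54749256e-05] [ 0.29687143  0.65322901 -0.96105046] [ 0.00520712  0.42700011  0.47083103  1.52159492 -0.20119722  1.23906243
  2.19719619]
knob [382.95208376 188.44124341]
fl [493.8235471  152.17153725]
hinge [378.47163191  81.97032291]
```

View pics/w3.png

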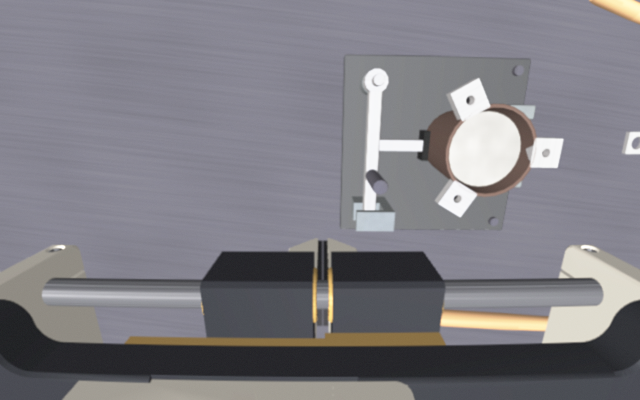

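The wrist view shows the bar parallel to the fixture edge with its tip in the fork at (375,215). The threads are at (471,100), (546,153) and (458,198), so I'll check the flange with them. Then I'll go to the cover.

>>> carry_out(increments=[-6,30.5,-2,0,0,-0.1293,-6,30.5,-2,0,0,-0.1293,-6,30.5,-2,0,0,-0.1293,-6,30.5,-2,0,0,-0.1293,-6,30.5,-2,0,0,-0.1293,-6,30.5,-2,0,0,-0.1293,-6,30.5,-2,0,0,-0.1293,-6,30.5,-2,0,0,-0.1293,-6,30.5,-2,0,0,-0.1293,-6,30.5,-2,0,0,-0.1293,-6,30.5,-2,0,0,-0.1293,-6,30.5,-2,0,0,-0.1293,-6,30.5,-2,0,0,-0.1293,-6,30.5,-2,0,0,-0.1293,-6,30.5,-2,0,0,-0.1293,-6,30.5,-2,0,0,-0.1293,0,0,0,0,0,0,0,0,0,0,0,0,0,0,0,0,0,0], grip=0)

```text
clock: 9.18
position: [0.482, 0.2378, 0.2405]
ee_rot: [2.6, 1.764, -0.001]
force: [0.5, -0.1, -0.5]
width: 1.003
gripper_force: 0.0
```

Run:
```python
from h import *
c=load('w3')
q=[atz(c,p,.112) for p in((546,153),(458,198),(471,100))]; m=np.mean(q,0); print('flange',m,[(np.hypot(*(x-m)[:2]).round(4),np.degrees(np.arctan2(*(x-m)[1::-1])).round(1)) for x in q])
im,c=snap('wrist','w4'); s=readout.observe(); print(s['clock'],s['position'],s['ee_rot'],s['force'],s['joints'],s['width'])
from scipy.spatial.transform import Rotation as R
print(R.from_rotvec(s['ee_rot']).as_matrix().round(3))
for k,X in dict(lug=(.482,.238,.055),h=(.4284,.2604,.003)).items(): print(k,proj(c,X))
```

```text
flange [ 0.52322953 -0.08089342  0.112     ] [(np.float64(0.0576), np.float64(96.1)), (np.float64(0.0574), np.float64(-23.7)), (np.float64(0.0577), np.float64(-143.6))]
9.225 [0.48206383 0.23791178 0.24068507] [ 2.60000659e+00  1.76326640e+00 -2.73576046e-04] [-1.13283641  0.10069604  0.29106273] [-1.13955682  0.32931572  0.77263502  1.81076285 -0.25538751  1.10435458
 -0.65651823] 0.9983193605549758
[[ 0.37   0.929 -0.   ]
 [ 0.929 -0.37  -0.   ]
 [-0.    -0.    -1.   ]]
lug [321.62527819 181.75276951]
h [275.89855707 171.98763539]
```

View pics/w4.png

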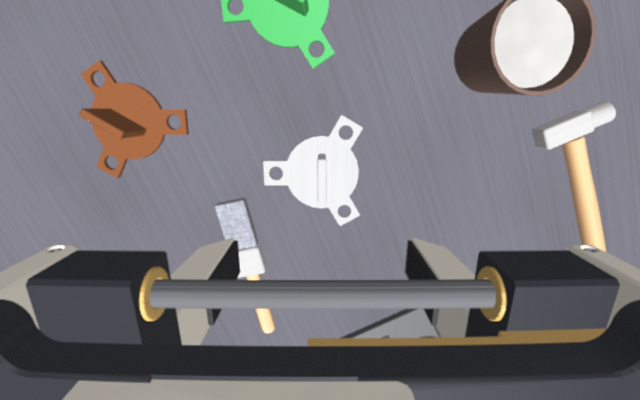

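The wrist view shows the steel cover with holes at (276,173), (346,132) and (344,211). Its lug runs upright in the image at x of about 321, y 155 to 205, well aligned with the fingers.

Run:
```python
from h import *
c=load('w4')
q=[atz(c,p,.006) for p in((276,173),(346,132),(344,211))]; m=np.mean(q,0); print('cover',m,[(np.hypot(*(x-m)[:2]).round(4),np.degrees(np.arctan2(*(x-m)[1::-1])).round(1)) for x in q])
print(proj(c,(.482,.238,.055)),atz(c,(321,157),.055),atz(c,(322,200),.006))
```

```text
cover [0.48250709 0.23823069 0.006     ] [(np.float64(0.058), np.float64(158.4)), (np.float64(0.0584), np.float64(38.3)), (np.float64(0.058), np.float64(-82.0))]
[321.62527819 181.75276951] [0.49154443 0.26383025 0.055     ] [0.46942352 0.20523326 0.006     ]
```

The cover is centred at (482.5, 238.2) with yaw 68.2°, so the tool is aligned. Next: descend, grip and lift.

>>> carry_out(increments=[0,0,-35,0,0,0,0,0,-35,0,0,0,0,0,-35,0,0,0,0,0,-35,0,0,0,0,0,-35,0,0,0,0,0,-25,0,0,0,0,0,-14,0,0,0,0,0,-9,0,0,0,0,0,0,0,0,0])

```text
clock: 10.35
position: [0.482, 0.2389, 0.0178]
ee_rot: [-2.599, -1.764, -0.0]
force: [0.8, 0.1, -0.2]
width: 1.001
gripper_force: 0.0
```

>>> carry_out(increments=[0,0,0,0,0,0,0,0,0,0,0,0,0,0,0,0,0,0,0,0,0,0,0,0,0,0,0,0,0,0,0,0,0,0,0,0,0,0,0,0,0,0,0,0,0,0,0,0,0,0,0,0,0,0], grip=1, newtons=45)

```text
clock: 11.48
position: [0.4818, 0.239, 0.0177]
ee_rot: [2.599, 1.765, -0.0]
force: [-0.9, 0.2, 0.7]
width: 0.108
gripper_force: 45.0
```

The grip sits at 9.9 mm, which matches the lug. I'll lift and carry it over the flange, turning 58.3°.

>>> carry_out(increments=[0,0,10,0,0,0,0,0,25,0,0,0,0,0,35,0,0,0,0,0,35,0,0,0,0,0,35,0,0,0,0,0,35,0,0,0,0,0,15,0,0,0,0,0,0,0,0,0])

```text
clock: 12.48
position: [0.4819, 0.2392, 0.2081]
ee_rot: [-2.599, -1.765, -0.002]
force: [0.4, 1.5, -4.6]
width: 0.109
gripper_force: 45.0
```

>>> carry_out(increments=[3,-23,0,0,0,0.0727,3,-23,0,0,0,0.0727,3,-23,0,0,0,0.0727,3,-23,0,0,0,0.0727,3,-23,0,0,0,0.0727,3,-23,0,0,0,0.0727,3,-23,0,0,0,0.0727,3,-23,0,0,0,0.0727,3,-23,0,0,0,0.0727,3,-23,0,0,0,0.0727,3,-23,0,0,0,0.0727,3,-23,0,0,0,0.0727,3,-23,0,0,0,0.0727,2,-19,0,0,0,0.0727,0,0,0,0,0,0,0,0,0,0,0,0,0,0,0,0,0,0])

```text
clock: 14.6
position: [0.5226, -0.0779, 0.2071]
ee_rot: [-1.408, -2.807, 0.0]
force: [-0.4, 0.3, -4.0]
width: 0.11
gripper_force: 45.0
```

Run:
```python
from h import *
im,c=snap('wrist','w5'); it,ct=snap('top','t5'); iss,cs=snap('side','s5'); s=readout.observe(); print(s['clock'],s['position'],s['ee_rot'],s['force'],s['width'])
a=cv2.resize(it[120:270,350:510],None,fx=2.5,fy=2.5,interpolation=3); b=cv2.resize(iss[60:210,260:420],None,fx=2.5,fy=2.5,interpolation=3)
w=cv2.resize(im,(352,220))
o=np.zeros((600,800,3),np.uint8); o[:375,:400]=a;o[:375,400:]=b;o[376:596,:352]=w
cv2.imwrite('pics/c5.png',o[:,:,::-1])
```

```text
14.75 [ 0.52284873 -0.07829984  0.20758653] [-1.40884410e+00 -2.80767135e+00 -1.22443058e-04] [ 0.44791313 -0.50559225 -4.64324503] 0.1073322131750917
```

View pics/c5.png

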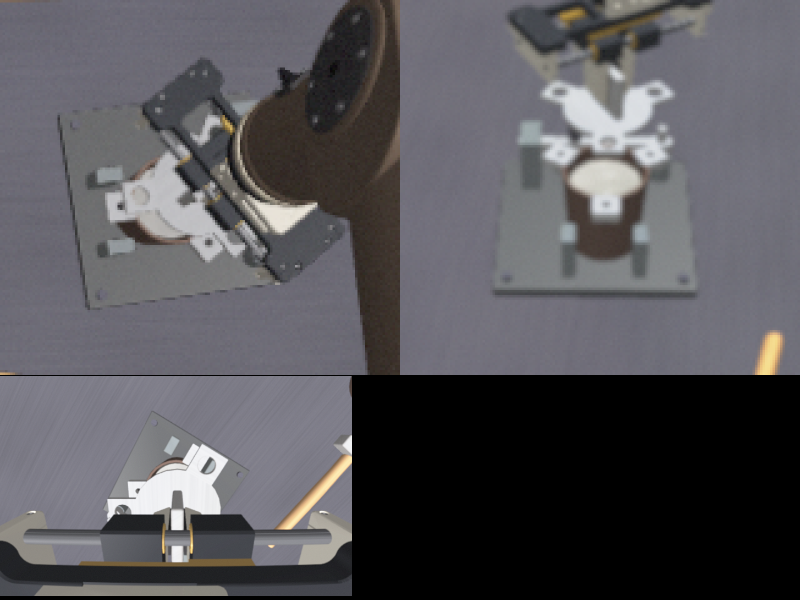

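The top and side crops show the cover held level over the flange with its ears lined up. Next I'll lower it to a 20 mm gap with a small xy correction.

>>> carry_out(increments=[0.3,-1.5,-15,0,0,0,0,0,-15,0,0,0,0,0,-12,0,0,0,0,0,-9,0,0,0,0,0,-6,0,0,0,0,0,0,0,0,0,0,0,0,0,0,0,0,0,0,0,0,0])

```text
clock: 15.75
position: [0.5235, -0.0805, 0.1511]
ee_rot: [1.41, 2.807, 0.001]
force: [0.2, 1.0, -5.2]
width: 0.105
gripper_force: 45.0
```

Run:
```python
from h import *
im,c=snap('wrist','w6'); it,ct=snap('top','t6'); iss,cs=snap('side','s6'); s=readout.observe(); print(s['clock'],s['position'],s['ee_rot'],s['force'],s['width'])
F=np.array([.5233,-.080,.112])
for n,k in(('w',c),('t',ct),('s',cs)):
  for a in(96.5,-23.5,-143.5):
    e=np.array([np.cos(np.radians(a)),np.sin(np.radians(a)),0])*.058
    print(n,a,proj(k,F+e).round(1),proj(k,F+e+[0,0,.026]).round(1))
a=cv2.resize(im[120:270,190:420],None,fx=3.4,fy=3.4,interpolation=3)[:, :782]
b=cv2.resize(it[175:220,380:470],None,fx=2,fy=2,interpolation=3); d=cv2.resize(iss[80:160,300:390],None,fx=4,fy=4,interpolation=3)
print(a.shape)
o=np.zeros((600,800,3),np.uint8); o[:510,:782]=a; o[510:600,:180]=b
cv2.imwrite('pics/c6.png',o[:,:,::-1])
```

```text
15.9 [ 0.52331055 -0.08046263  0.1509681 ] [1.40980070e+00 2.80709180e+00 4.53713834e-04] [ 0.98518289  0.10225278 -5.14781255] 0.10763385552013098
w 96.5 [368.5 153.3] [375.3 159.7]
w -23.5 [362.  294.3] [366.9 317.1]
w -143.5 [235.  228.3] [223.5 244.2]
t 96.5 [398.  202.5] [400.5 201.3]
t -23.5 [426.8 179.6] [430.  177.8]
t -143.5 [433.2 217. ] [436.7 216.2]
s 96.5 [341.9 142.1] [342.2 134.4]
s -23.5 [323.7 121.8] [323.7 114.2]
s -143.5 [359.6 122. ] [360.1 114.4]
(510, 782, 3)
```

Run:
```python
import cv2,numpy as np
t=lambda f,x,y:cv2.resize(cv2.imread(f'pics/{f}.png')[y:y+60,x:x+80],(400,300),interpolation=2)
cv2.imwrite('pics/c7.png',np.vstack([np.hstack([t('w6',335,130),t('w6',190,210)]),np.hstack([t('t6',380,170),t('s6',302,95)])]))
```

```text
(no output)
```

View pics/c7.png

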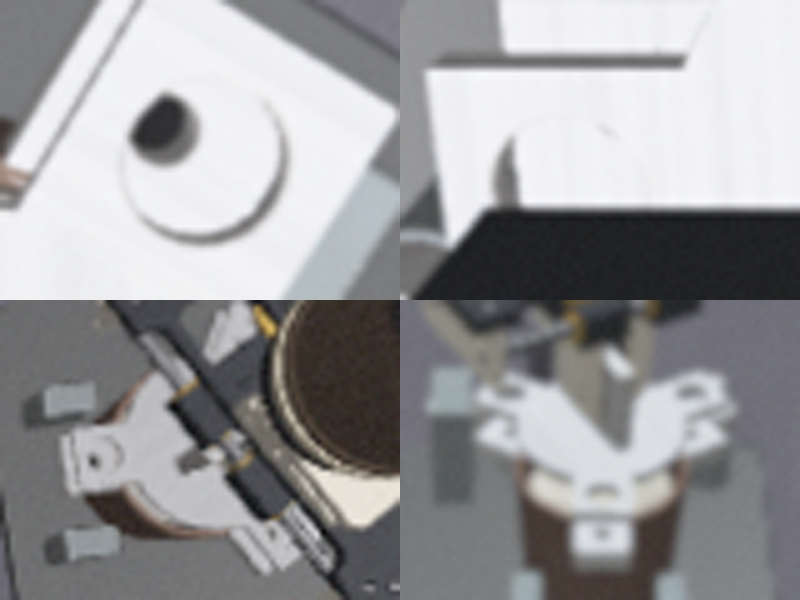

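The first wrist tile shows the cover hole rim centred at tile (203,165) with the thread visible inside at about (165,129). In the top tile the thread at (95,460) sits inside the hole at (105,452). The side tile shows a clear gap between cover and flange. I'll compute the relative offset.

Run:
```python
from h import *
c=load('w6');ct=load('t6')
h=atz(c,(375.2,162.6),.1393);t=atz(c,(367.6,155.4),.112);print(h,t,(t-h)*1e3)
h=atz(ct,(400.5,199.9),.1393);t=atz(ct,(398.5,201.5),.112);print(h,t,(t-h)*1e3)
# finer fit: rims in wrist image (hole rim from bright/dark edges), mean shade profile
g=cv2.cvtColor(cv2.imread('pics/w6.png'),cv2.COLOR_BGR2GRAY)
print(g[144:182,356:396:1][::2,::2])
```

```text
[ 0.51739944 -0.02356765  0.1393    ] [ 0.51708083 -0.02371474  0.112     ] [ -0.31860312  -0.14709623 -27.3       ]
[ 0.52011887 -0.02216114  0.1393    ] [ 0.51928084 -0.02386129  0.112     ] [ -0.83802698  -1.70014402 -27.3       ]
[[240 243 241 241 241 242 243 242 241 242 241 242 243 243 242 239 238 239
  240 240]
 [243 241 242 243 242 242 240 239 239 240 239 238 240 242 243 243 241 239
  238 240]
 [243 242 241 242 243 225 185 227 241 242 242 240 239 240 240 239 242 243
  241 238]
 [242 243 242 242 219 106  57  93 192 240 242 242 241 240 240 237 225 243
  243 241]
 [240 241 242 222 105  49  50  51 122 216 243 242 242 242 240 240 225 231
  243 243]
 [242 241 235 131  48  49  50  54 113 176 240 242 242 241 242 241 238 203
  239 244]
 [243 243 204  65  47  48  49  65 114 170 238 242 243 242 242 241 242 216
  225 244]
 [239 240 203  72  50  49  63  98 114 188 240 241 242 242 243 242 242 220
  202 241]
 [239 234 229 158 100  97 104 106 148 231 243 242 242 242 243 243 243 222
  187 240]
 [240 231 236 231 186 143 137 166 225 241 241 243 242 242 241 242 242 208
  183 239]
 [242 234 238 240 238 234 234 239 242 241 240 241 242 243 243 242 241 177
  199 241]
 [243 237 234 242 241 239 240 241 241 241 242 240 241 241 242 244 227 140
  215 242]
 [245 242 228 242 242 241 240 239 239 240 241 242 242 241 241 241 164 151
  233 242]
 [242 244 231 237 242 242 242 240 239 239 240 241 242 242 242 199 118 194
  241 243]
 [241 241 240 220 235 242 242 242 242 241 239 239 241 241 229 132 166 232
  241 242]
 [239 240 241 232 184 220 238 243 244 243 243 239 235 187 121 160 228 241
  240 241]
 [242 241 240 241 233 190 159 185 196 207 200 166 134 130 174 227 240 241
  241 240]
 [242 243 242 240 241 239 229 193 168 151 151 158 196 225 236 239 239 240
  240 241]
 [240 241 242 243 241 240 241 240 239 238 240 241 243 243 241 239 239 239
  239 239]]
```

The wrist view puts the hole within about 0.5 mm of the thread, the top view within about 2 mm, and the tolerance is 4.5 mm. The gap is about 21 mm and the yaw matches to under 0.5°, so I'm handing in.

Run:
```python
from h import *
s=readout.observe();print(s['clock'],abs(s['dq']).max(),s['position']);print(arm.sign_off())
```

```text
15.9 0.0020377687642827123 [ 0.52331055 -0.08046263  0.1509681 ]
the job is handed in; nothing more can be done
None
```

I swung the latch shut against its end stop, then handed in (15.9 s on the clock) with the cover held still about 21 mm above the flange: the one cover hole I could check is centred on its thread to within about 2 mm, and the other two rest on the measured yaw match (under 0.5°).

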